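# Drive the tight bush out of a bearing housing with a drift

## Task

A brass bush is stuck at the bottom of the bore of the bearing housing. Take the stout drift out of the wooden rack, push it straight down into the bore from above so that the bush is driven out underneath and the drift's collar comes down onto the top of the housing, then let go and leave the drift standing there. Leave the slim drift in the rack: it would only pass through the hole in the bush.

Things in the scene. Friction and masses are not known exactly. Their poses are not given: they have to be found in the camera images.
- bore_mouth (a point): Centre of the bore's mouth on the top face of the bearing housing, 115 mm above the bench; z up. Housing: grey block 90 x 90 x 50 mm, fixed to the bench on two legs (feet 144 mm across, along y) with 65 mm free height beneath, open along x. The bore, 33 mm in diameter, goes right through; a sprung pad low in its wall grips the bush.
- bush: Brass ring, 31 mm diameter, 22 mm long, 12 mm hole; origin at the centre of its lower end, z along its axis. It sits in the bore, lower end flush with the underside of the block, upper end 28 mm below the mouth. Held by friction: a downward push of about 10 to 22 N slides it; after about 17 mm it drops to the bench beneath.
- stout_drift: The thicker of two steel drifts, 126 mm, 0.3 kg, hanging upright by its collar in either hole of a plywood rack (80 x 210 mm, 80 mm high, square holes 120 mm apart). Origin on its axis at the collar's underside, z up. Below: shank 22 mm thick, 58 mm long, narrowing to 14 mm in the last 8 mm. Above: collar 56 mm wide, 8 mm thick, then a round grip 26 mm thick, 8 to 68 mm above the origin.
- slim_drift: The thin steel drift, in the other hole of the rack: same lengths and collar, but shank 9 mm and grip 14 mm in diameter. Origin as for the stout drift. Not to be used.
Mind the look-alikes: they are no part of the job. Leave any red look-alike of the stout_drift alone. What is shaped like the part that bears bore_mouth but blue is not meant.

How it is judged:
On the way, in this order (a step that is already met when the one before it is completed fails the run):
1. the stout drift is lifted clear of the rack (height (world z) of stout_drift above 0.145 m and contact force between stout_drift and the fingers above 1 N), for 0.1 s.
2. the bush is driven out of the bottom of the bore by the drift, with the gripper on the drift (height (world z) of bush below 0.04 m and horizontal distance between stout_drift and bore_mouth below 0.015 m and height (world z) of stout_drift below 0.135 m and contact force between stout_drift and the fingers above 1 N), for 0.05 s.
At the end, for the whole second after the job is handed in: The bush is out of the bore and lies below the housing block (its origin under 40 mm above the bench, at rest); the stout drift stands in the bore, upright within 10 degrees, within 15 mm of the bore's axis, the underside of its collar within 10 mm of the housing's top face, let go and at rest (height (world z) of bush below 0.04 m and linear speed of each of bush, stout_drift below 0.03 m/s and horizontal distance between stout_drift and bore_mouth below 0.015 m and z of stout_drift in the frame of bore_mouth between -0.01 and 0.01 m and angle between stout_drift's own z axis and vertical below 0.17 rad); the robot touches nothing.
It fails at once if the slim drift is taken out of its place in the rack (moved more than 40 mm) (distance of slim_drift from where it was at the start of the episode above 0.04 m).
It also fails if it takes over 42 s, if anything falls off the work surface, if the arm or the gripper's body presses on something with over 40 N, if the wrist force passes 120 N, or if a joint passes its speed limit or range.

## Robot

A 6-joint arm with a two-finger parallel gripper is mounted at the origin on a cart in front of the work surface, level with it; the furniture and walls round the work are solid. World frame = base frame: x ahead of the robot, y to its left, z up, the work surface at z = 0. Lengths are in m, angles in rad, forces in N, time in s.
With the tool pointing down it reaches from about 0.35 to 0.85 m from the base axis. Payload 8.1 kg.
Tool frame: the origin (TCP) lies midway between the tips of the shut fingers; the grasp point (between the pads) lies 19 mm behind it (robot.tcp_to_grasp is the distance from the TCP to the grasp point, in m); z points along the fingers, y is the direction in which the jaws open and shut (so a half turn about z gives the same grasp; the last joint's range is limited). The gripper opens to 93 mm and grips with 3 to 60 N. Pads are 15 mm wide; open, the fingers measure 128 mm over their backs; the gripper's body (75 mm by 188 mm) begins 65 mm behind the grasp point.
Start: joints at [1.131, 0.13, 1.488, -0, 1.523, -0.085], TCP at [0.208, 0.563, 0.196] pointing down, gripper open.
Joint ranges: [-2.96, 2.96], [-0.89, 2.26], [0.02, 2.5], [-1.34, 4.48], [0, 2.73], [-2.66, 2.66]. Speed limits (rad/s): [2.39, 2.39, 2.79, 3.14, 3.14, 3.14].

## Interface

Orientations are given as a rotation vector (axis times angle).
In Python, from plant import robot gives the robot as it stands.
- The arm moves only by the tool send_rows, never from a script. Its argument "series" is a list of rows, each an object of numbers: "wx", "wy", "wz": the turn, a rotation vector about the world's x, y, z in rad; "dx", "dy", "dz": the shift along the world's x, y, z in cm; "fingers": the closure in counts, from 0 (fully open) to 255 (shut). In form: [{"wx": .., "wy": .., "wz": .., "dx": .., "dy": .., "dz": .., "fingers": ..}, ...]. A call has 1 to 20 rows; each row shifts and turns the pose as measured when the row begins; what a row does not reach is not made up. A row lasts 1/12 s, in which the tool goes at most 41.7 mm and 7.16 degrees, less where a joint would pass 70% of its speed; a pose out of reach is approached as far as the arm can. A call is refused whole if a number of a shift passes 4.17 or a number of a turn 0.125, either way. A call with a gripper value outside its range is refused whole. The fingers move at their own pace and stop on an object; "newtons" is the grip in N (left out, the last holds). Time passes only in rows, so rows that do not move let the fingers close. It gives the time, the measured TCP pose, the force and the opening at its end, in the units of the state.
- robot.read_state(): the state, without advancing time (a new reading comes with each control period).
- robot.read_camera(name): name is "scene" or "top"; returns the picture (480x640x3 uint8, red, green, blue); there is no depth.
- robot.camera_info(name): a dict with "intrinsics" (3x3 intrinsics, pixels), "k1" (the pictures are not rectified: a ray, as slopes to the right and down, at radius r is drawn at 1 + k1 r^2 times it, then the intrinsics apply), "extrinsics" (4x4, takes a point from world to camera coordinates). Camera axes: x right, y up, looking along -z (the intrinsics and any distortion apply to the point x, -y, -z); pixel columns grow to the right and rows downward; lengths in m; the calibration is good to about 2 mm. A picture is of the moment at which its call begins. camera_info takes no time and is no camera call.
- robot.close_job(): hands the job in, once; it reports no verdict.
The state is a dict: "t": time; "q": joint angles; "dq": joint speeds; "joint_torque": joint torques, N m; "tool_pos": TCP position; "orientation": TCP orientation; "force": force on the tool from outside, world axes, zero at the start; "wrist_torque": the same for the moment, N m; "opening": finger opening in m.
Only numpy, scipy, OpenCV 4.12 (cv2) and the standard library are available. Lean on these libraries where they do the work, as an engineer would, in place of code of your own. Each camera call takes 0.05 s, during which the arm holds its last target.

## Working session

There is one attempt and no reset: what is moved stays moved. The work goes in short steps, Python scripts to look and compute and a tool call to move; the robot and the scene stay as the last step left them, time stands still between calls to the robot, and variables do not carry over. Pictures are saved under pics/ and viewed, and the job is handed in when it is done.

Besides the shell and the picture viewer there is one more tool, called as name(argument=value, ...) on one line, values as JSON. send_rows: Moves the arm, as the interface text tells. Its arguments: {"type":"object","properties":{"series":{"type":"array","items":{"type":"object","properties":{"wx":{"type":"number"},"wy":{"type":"number"},"wz":{"type":"number"},"dx":{"type":"number"},"dy":{"type":"number"},"dz":{"type":"number"},"fingers":{"type":"number"}}}},"newtons":{"type":"number"}},"required":["series"]}

```bash
mkdir -p pics; ls; python3 - <<'E'
from plant import robot
import cv2
s=robot.read_state();print({k:s[k] for k in("t","tool_pos","orientation","force","opening")}, robot.tcp_to_grasp)
for n in("scene","top"):
    im=robot.read_camera(n);cv2.imwrite(f"pics/{n}0.png",im[:,:,::-1]);print(n,robot.camera_info(n))
E
```

```text
pics
{'t': 0.0, 'tool_pos': array([0.20814771, 0.56206756, 0.19446121]), 'orientation': array([-5.54317169e-01, -3.09179944e+00,  2.85720763e-03]), 'force': array([-0.37462431,  0.27999866,  0.11145987]), 'opening': 0.09282436947195817} 0.0188
scene {'intrinsics': array([[608.55193133,   0.        , 316.09607496],
       [  0.        , 608.55193133, 251.71841034],
       [  0.        ,   0.        ,   1.        ]]), 'k1': -0.17363414325609075, 'extrinsics': array([[ 0.62401874, -0.78136989, -0.00785535, -0.37113244],
       [ 0.43418407,  0.33835555,  0.83486509, -0.28252631],
       [-0.64968055, -0.52438213,  0.55039856, -0.86532295],
       [ 0.        ,  0.        ,  0.        ,  1.        ]])}
top {'intrinsics': array([[543.78763656,   0.        , 321.6876037 ],
       [  0.        , 543.78763656, 239.28836504],
       [  0.        ,   0.        ,   1.        ]]), 'k1': -0.022793303051663834, 'extrinsics': array([[ 0.0216902 , -0.99974872, -0.00566046, -0.05374091],
       [ 0.98740507,  0.02053419,  0.15687438, -0.52852606],
       [-0.15671873, -0.0089918 ,  0.98760234, -1.00944448],
       [ 0.        ,  0.        ,  0.        ,  1.        ]])}
```

View pics/scene0.png

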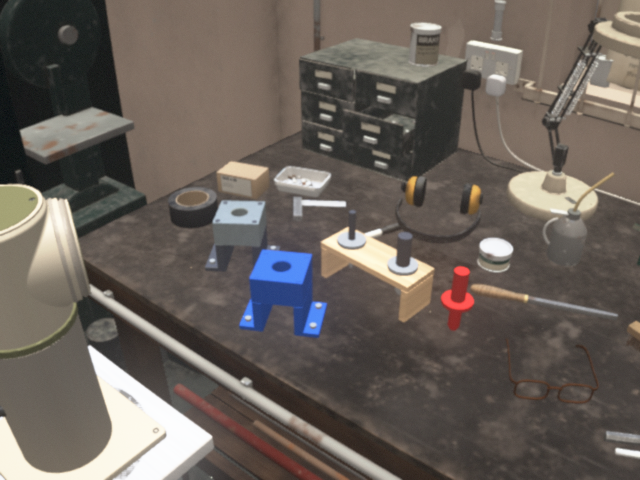

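View pics/top0.png

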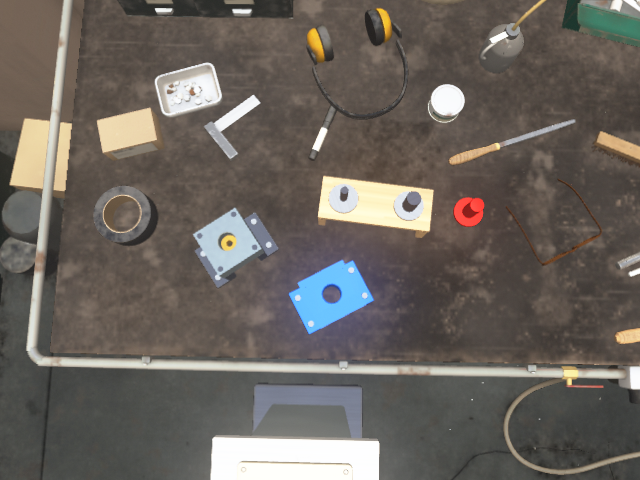

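The scene view shows the grey housing at (240,222) and a blue look-alike at (282,275). The rack holds the slim drift at (350,230) and the stout drift at (403,250), and a red look-alike stands at (458,295). In the top view the housing is at (228,242) with brass visible in its bore, the slim drift at (344,195) and the stout drift at (410,203).

Candidates: the thick dark grip in the rack's right-hand hole (top 410,203) fits the stout drift. The thin one (344,195) is the slim drift, and the red one (469,210) isn't in the rack. I'll confirm this in an enlarged crop.

```bash
python3 - <<'E'
import cv2,numpy as np
a=cv2.imread("pics/top0.png");b=cv2.imread("pics/scene0.png")
c1=cv2.resize(a[165:295,180:440],None,fx=3,fy=3,interpolation=cv2.INTER_CUBIC)
c2=cv2.resize(a[170:245,310:440],None,fx=6,fy=6,interpolation=cv2.INTER_CUBIC)
cv2.imwrite("pics/c1.png",c1);cv2.imwrite("pics/c2.png",c2)
c3=cv2.resize(b[190:330,200:480],None,fx=2.8,fy=2.8,interpolation=cv2.INTER_CUBIC);cv2.imwrite("pics/c3.png",c3)
E
```

```text
(no output)
```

View pics/c1.png

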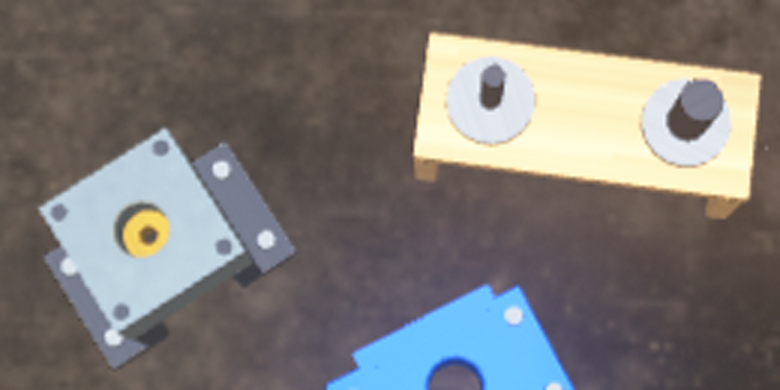

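View pics/c2.png

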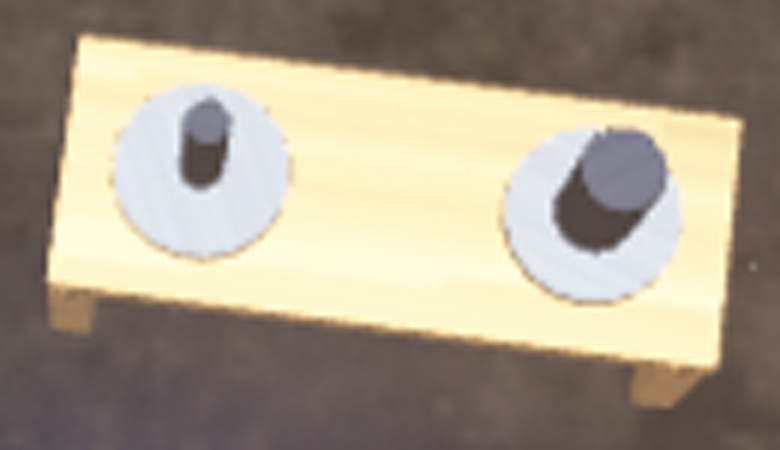

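View pics/c3.png

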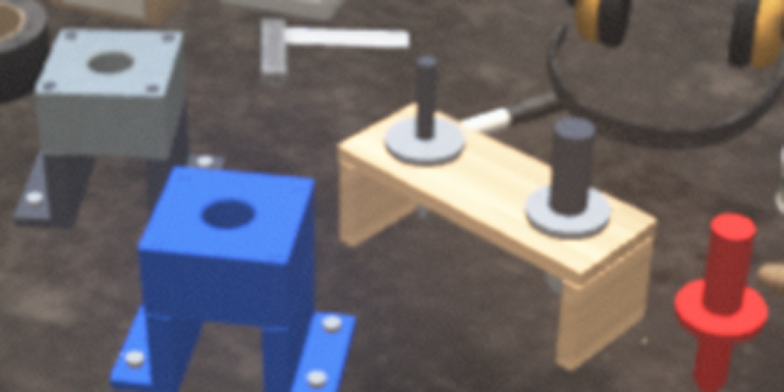

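The crops confirm it. The stout drift is the thick grip on the right of the rack, with its collar at about top (408,206). The grey housing has the brass bush visible in its bore. Next I'll measure both.

```bash
cat > h.py <<'E'
import numpy as np,cv2
from plant import robot
def ray(n,uv):
    c=robot.camera_info(n);K=c["intrinsics"];k1=c["k1"];E=c["extrinsics"]
    d=np.array([(uv[0]-K[0,2])/K[0,0],(uv[1]-K[1,2])/K[1,1]])
    p=cv2.undistortPoints(np.array([[uv]],float),K,np.array([k1,0,0,0.]))[0,0]
    R=E[:3,:3];o=-R.T@E[:3,3];v=R.T@np.array([p[0],-p[1],-1.0]);return o,v/np.linalg.norm(v)
def plane(n,uv,z):
    o,v=ray(n,uv);return o+v*(z-o[2])/v[2]
def tri(uv1,uv2):
    A=np.zeros((3,3));b=np.zeros(3);R=[ray("scene",uv1),ray("top",uv2)]
    for o,v in R:
        P=np.eye(3)-np.outer(v,v);A+=P;b+=P@o
    p=np.linalg.solve(A,b);return p,[np.linalg.norm((np.eye(3)-np.outer(v,v))@(p-o)) for o,v in R]
def proj(n,X):
    c=robot.camera_info(n);K=c["intrinsics"];E=c["extrinsics"]
    p=E[:3,:3]@np.array(X)+E[:3,3];x=np.array([p[0],-p[1]])/-p[2];x=x*(1+c["k1"]*(x@x))
    return K[:2,:2]@x+K[:2,2]
E
python3 - <<'E'
from h import *
np.set_printoptions(precision=4,suppress=True)
a=cv2.imread("pics/top0.png");b=cv2.imread("pics/scene0.png")
for n,im,rois in(("top",a,{"stout":(385,175,440,235),"slim":(325,175,365,220),"house":(185,200,285,290)}),("scene",b,{"stout":(375,215,430,285),"slim":(325,200,380,255),"house":(200,190,275,260)})):
    for k,(x0,y0,x1,y1) in rois.items():
        h=cv2.cvtColor(im[y0:y1,x0:x1],cv2.COLOR_BGR2HSV)
        if k=="house": m=(h[...,2]>130)&(h[...,1]<70)
        else: m=(h[...,2]>140)&(h[...,1]<60)&(h[...,0]>85)
        m=cv2.morphologyEx(m.astype(np.uint8),cv2.MORPH_OPEN,np.ones((2,2)))
        cs,_=cv2.findContours(m,cv2.RETR_EXTERNAL,cv2.CHAIN_APPROX_NONE)
        c=max(cs,key=cv2.contourArea)
        if k=="house":
            q=cv2.minAreaRect(c); hull=cv2.convexHull(c)
            ap=cv2.approxPolyDP(hull,4,True)[:,0]+[x0,y0];print(n,k,ap.tolist())
            P=[plane(n,p+0.0,.115)[:2] for p in ap];print(np.array(P),np.mean(P,0),[np.linalg.norm(P[i]-P[i-1]) for i in range(len(P))])
        else:
            hull=cv2.convexHull(c);e=cv2.fitEllipse(hull);ct=np.array(e[0])+[x0,y0]
            print(n,k,ct,e[1:],plane(n,ct,.088))
m=cv2.inRange(cv2.cvtColor(a,cv2.COLOR_BGR2HSV),(15,120,120),(35,255,255))[225:260,210:250]
ys,xs=np.nonzero(m);print("brass ext",xs.min()+210,xs.max()+210,ys.min()+225,ys.max()+225,xs.mean()+210,ys.mean()+225)
print(proj("top",[.5,0,.1]))
E
```

```text
top stout [409.6412 205.9049] ((28.587812423706055, 29.567949295043945), 34.03671646118164) [ 0.5886 -0.2055  0.088 ]
top slim [344.0756 198.95  ] ((27.839706420898438, 28.517906188964844), 104.16650390625) [ 0.5993 -0.0831  0.088 ]
top house [[256, 214], [278, 249], [218, 287], [197, 253], [194, 235], [234, 209]]
[[0.5618 0.0768]
 [0.4986 0.0347]
 [0.4283 0.139 ]
 [0.4884 0.1799]
 [0.5209 0.1872]
 [0.5702 0.1172]] [0.5114 0.1224] [np.float64(0.041233331969036495), np.float64(0.07587389008897007), np.float64(0.1257500635435257), np.float64(0.07261308330547314), np.float64(0.03339289644570851), np.float64(0.08563079799088066)]
scene stout [403.4619 265.3742] ((16.928403854370117, 29.42499542236328), 93.97134399414062) [ 0.587  -0.2079  0.088 ]
scene slim [352.0771 240.5697] ((15.02196979522705, 27.437984466552734), 90.86890411376953) [ 0.5977 -0.0863  0.088 ]
scene house [[214, 220], [223, 201], [265, 202], [259, 225]]
[[0.459  0.1443]
 [0.5238 0.1862]
 [0.5731 0.1146]
 [0.4989 0.0617]] [0.5137 0.1267] [np.float64(0.0917740051839735), np.float64(0.07708427442075749), np.float64(0.08702132003072126), np.float64(0.09117023077232897)]
brass ext 221 235 235 249 227.82608695652175 241.95652173913044
[297.793  249.8091]
```

```bash
python3 - <<'E'
from h import *
np.set_printoptions(precision=4,suppress=True)
a=cv2.imread("pics/top0.png");b=cv2.imread("pics/scene0.png")
def sub(n,im,roi,lo,k):
    x0,y0,x1,y1=roi;s=4
    g=cv2.cvtColor(cv2.resize(im[y0:y1,x0:x1],None,fx=s,fy=s,interpolation=cv2.INTER_CUBIC),cv2.COLOR_BGR2HSV)
    m=((g[...,2]>lo)&(g[...,1]<70)).astype(np.uint8)
    m=cv2.morphologyEx(m,cv2.MORPH_OPEN,np.ones((7,7)))
    cs,h=cv2.findContours(m,cv2.RETR_CCOMP,cv2.CHAIN_APPROX_NONE)
    i=max(range(len(cs)),key=lambda i:cv2.contourArea(cs[i]))
    f=lambda p:(np.array(p,float)+.5)/s-.5+[x0,y0]
    r=cv2.approxPolyDP(cv2.convexHull(cs[i]),8,True)[:,0]
    print(n,"corners",f(r).tolist());P=np.array([plane(n,f(p),.115)[:2] for p in r]);print(P,P.mean(0))
    if len(P)==4: print([np.linalg.norm(P[j]-P[j-1]) for j in range(4)])
    hs=[cs[j] for j in range(len(cs)) if h[0][j][3]==i]
    hc=max(hs,key=cv2.contourArea);e=cv2.fitEllipse(hc);print("bore",f(e[0]),np.array(e[1])/s,plane(n,f(e[0]),.115))
sub("top",a,(185,195,285,295),150,"")
sub("scene",b,(205,190,275,260),150,"")
# grip top
for n,im,roi in(("top",a,(390,180,430,225)),):
    x0,y0,x1,y1=roi;s=4
    g=cv2.cvtColor(cv2.resize(im[y0:y1,x0:x1],None,fx=s,fy=s,interpolation=cv2.INTER_CUBIC),cv2.COLOR_BGR2HSV)
    print(im[203,410],im[210,405])
    m=((g[...,2]>85)&(g[...,2]<135)&(g[...,0]>100)).astype(np.uint8)
    m=cv2.morphologyEx(m,cv2.MORPH_OPEN,np.ones((9,9)))
    cs,_=cv2.findContours(m,cv2.RETR_EXTERNAL,cv2.CHAIN_APPROX_NONE)
    c=max(cs,key=cv2.contourArea);e=cv2.fitEllipse(c);ct=(np.array(e[0])+.5)/s-.5+[x0,y0];print("gripTop",ct,np.array(e[1])/s,plane(n,ct,.148))
# rack corners orientation
h=cv2.cvtColor(a,cv2.COLOR_BGR2HSV)
m=cv2.inRange(h,(12,30,200),(35,140,255));m[:,:300]=0;m[:,450:]=0;m[:165]=0;m[250:]=0
cs,_=cv2.findContours(m,cv2.RETR_EXTERNAL,cv2.CHAIN_APPROX_NONE);c=max(cs,key=cv2.contourArea)
r=cv2.boxPoints(cv2.minAreaRect(c));P=np.array([plane("top",p.astype(float),.08)[:2] for p in r]);print("rack",r,P,P.mean(0))
E
```

```text
top corners [[234.875, 207.625], [260.375, 248.875], [219.375, 279.625], [215.375, 279.875], [199.375, 255.125], [193.125, 233.375]]
[[0.5728 0.1157]
 [0.4982 0.0663]
 [0.4415 0.1372]
 [0.4409 0.1443]
 [0.4846 0.1754]
 [0.5239 0.1889]] [0.4936 0.138 ]
bore [226.7324 241.1607] [18.1591 18.5247] [0.5109 0.1275 0.115 ]
scene corners [[212.625, 220.125], [221.625, 200.625], [264.125, 201.625], [257.625, 223.875], [213.375, 222.875]]
[[0.4571 0.1461]
 [0.5232 0.1897]
 [0.5732 0.1171]
 [0.5004 0.0666]
 [0.4507 0.1372]] [0.5009 0.1313]
bore [238.9565 211.9665] [ 7.6766 16.3434] [0.5113 0.1278 0.115 ]
[136 122 124] [124 120 124]Traceback (most recent call last):
  File "<stdin>", line 27, in <module>
ValueError: max() iterable argument is empty
```

```bash
python3 - <<'E'
from h import *
np.set_printoptions(precision=4,suppress=True)
a=cv2.imread("pics/top0.png");b=cv2.imread("pics/scene0.png")
x0,y0,x1,y1=(390,180,430,225)
print(a[203,410:414].tolist(),a[200,408:418].tolist(),a[209,400:410].tolist())
h=cv2.cvtColor(a,cv2.COLOR_BGR2HSV)
m=cv2.inRange(h,(8,25,190),(35,160,255));m[:,:300]=0;m[:,450:]=0;m[:165]=0;m[250:]=0
cs,_=cv2.findContours(m,cv2.RETR_EXTERNAL,cv2.CHAIN_APPROX_NONE);c=max(cs,key=cv2.contourArea)
r=cv2.boxPoints(cv2.minAreaRect(c));P=np.array([plane("top",p.astype(float),.08)[:2] for p in r]);print("rack",r,P,P.mean(0))
# crop px centre of grip top from c2 (625,170)/6
for uv in [(310+625/6-.4,170+170/6-.4)]: print("griptop",uv,plane("top",uv,.148))
from scipy.spatial.transform import Rotation as R
s=robot.read_state();print(R.from_rotvec(s["orientation"]).as_matrix(),s["q"])
E
```

```text
[[136, 122, 124], [145, 129, 130], [144, 129, 130], [144, 129, 130]] [[140, 126, 128], [144, 128, 129], [142, 127, 127], [143, 128, 128], [146, 130, 130], [145, 130, 130], [146, 130, 131], [146, 130, 131], [146, 129, 130], [145, 129, 129]] [[238, 232, 227], [237, 230, 226], [236, 229, 224], [192, 183, 180], [110, 109, 114], [73, 76, 87], [68, 72, 85], [67, 71, 84], [68, 72, 85], [68, 72, 85]]
rack [[317.1348 217.6348]
 [322.5448 175.1871]
 [434.1727 189.4142]
 [428.7627 231.8619]] [[ 0.5643 -0.0334]
 [ 0.6466 -0.0418]
 [ 0.6232 -0.2532]
 [ 0.5416 -0.2422]] [ 0.5939 -0.1427]
griptop (413.7666666666667, 197.93333333333334) [ 0.5895 -0.2035  0.148 ]
[[-0.9377  0.3474 -0.0007]
 [ 0.3474  0.9377 -0.0015]
 [ 0.0001 -0.0016 -1.    ]] [ 1.1306  0.1311  1.4892 -0.      1.523  -0.0854]
```

Cross-checks: the bore centre comes out at (0.511, 0.1276) by three routes: both views and the face diagonal. The stout drift is at about (0.588, -0.205). Rack geometry puts that hole at (0.5875, -0.2025), so they agree within 3 mm. I'll close the jaws mostly along y, where the uncertainty is largest. Moving now.

send_rows(series=[{"dx": 1.5, "dy": -3.0, "dz": 2, "fingers": 0}, {"dx": 1.5, "dy": -3.0, "dz": 2}, {"dx": 1.5, "dy": -3.0, "dz": 2}, {"dx": 1.7, "dy": -3.4}, {"dx": 1.7, "dy": -3.4}, {"dx": 1.7, "dy": -3.4}, {"dx": 1.7, "dy": -3.4}, {"dx": 1.7, "dy": -3.4}, {"dx": 1.7, "dy": -3.4}, {"dx": 1.7, "dy": -3.4}, {"dx": 1.7, "dy": -3.4}, {"dx": 1.7, "dy": -3.4}, {"dx": 1.7, "dy": -3.4}, {"dx": 1.7, "dy": -3.4}, {"dx": 1.7, "dy": -3.4}, {"dx": 1.7, "dy": -3.4}, {"dx": 1.7, "dy": -3.4}, {"dx": 1.7, "dy": -3.4}, {"dx": 1.7, "dy": -3.4}, {"dx": 1.7, "dy": -3.4}], newtons=60)

```text
schema error: expected keys wx, wy, wz, dx, dy, dz, fingers
```

send_rows(series=[{"wx": 0, "wy": 0, "wz": 0, "dx": 1.5, "dy": -3.0, "dz": 2, "fingers": 0}, {"wx": 0, "wy": 0, "wz": 0, "dx": 1.5, "dy": -3.0, "dz": 2, "fingers": 0}, {"wx": 0, "wy": 0, "wz": 0, "dx": 1.5, "dy": -3.0, "dz": 2, "fingers": 0}, {"wx": 0, "wy": 0, "wz": 0, "dx": 1.7, "dy": -3.4, "dz": 0, "fingers": 0}, {"wx": 0, "wy": 0, "wz": 0, "dx": 1.7, "dy": -3.4, "dz": 0, "fingers": 0}, {"wx": 0, "wy": 0, "wz": 0, "dx": 1.7, "dy": -3.4, "dz": 0, "fingers": 0}, {"wx": 0, "wy": 0, "wz": 0, "dx": 1.7, "dy": -3.4, "dz": 0, "fingers": 0}, {"wx": 0, "wy": 0, "wz": 0, "dx": 1.7, "dy": -3.4, "dz": 0, "fingers": 0}, {"wx": 0, "wy": 0, "wz": 0, "dx": 1.7, "dy": -3.4, "dz": 0, "fingers": 0}, {"wx": 0, "wy": 0, "wz": 0, "dx": 1.7, "dy": -3.4, "dz": 0, "fingers": 0}, {"wx": 0, "wy": 0, "wz": 0, "dx": 1.7, "dy": -3.4, "dz": 0, "fingers": 0}, {"wx": 0, "wy": 0, "wz": 0, "dx": 1.7, "dy": -3.4, "dz": 0, "fingers": 0}, {"wx": 0, "wy": 0, "wz": 0, "dx": 1.7, "dy": -3.4, "dz": 0, "fingers": 0}, {"wx": 0, "wy": 0, "wz": 0, "dx": 1.7, "dy": -3.4, "dz": 0, "fingers": 0}, {"wx": 0, "wy": 0, "wz": 0, "dx": 1.7, "dy": -3.4, "dz": 0, "fingers": 0}], newtons=60)

```text
t: 1.35
tool_pos: [0.4555, 0.0427, 0.2478]
orientation: [-0.533, -3.091, 0.018]
force: [-0.7, 0.4, -0.1]
opening: 0.093
```

send_rows(series=[{"wx": 0, "wy": 0, "wz": 0, "dx": 1.8, "dy": -3.4, "dz": 0, "fingers": 0}, {"wx": 0, "wy": 0, "wz": 0, "dx": 1.8, "dy": -3.4, "dz": 0, "fingers": 0}, {"wx": 0, "wy": 0, "wz": 0, "dx": 1.8, "dy": -3.4, "dz": 0, "fingers": 0}, {"wx": 0, "wy": 0, "wz": 0, "dx": 1.8, "dy": -3.4, "dz": 0, "fingers": 0}, {"wx": 0, "wy": 0, "wz": 0, "dx": 1.8, "dy": -3.4, "dz": 0, "fingers": 0}, {"wx": 0, "wy": 0, "wz": 0, "dx": 1.8, "dy": -3.4, "dz": 0, "fingers": 0}, {"wx": 0, "wy": 0, "wz": 0, "dx": 1.6, "dy": -3.0, "dz": 0, "fingers": 0}, {"wx": 0, "wy": 0, "wz": 0, "dx": 0, "dy": 0, "dz": 0, "fingers": 0}, {"wx": 0, "wy": 0, "wz": 0, "dx": 0, "dy": 0, "dz": 0, "fingers": 0}], newtons=60)

```text
t: 2.1
tool_pos: [0.5817, -0.2127, 0.2405]
orientation: [-0.545, -3.08, 0.017]
force: [0.4, 0.4, -0.6]
opening: 0.0931
```

```bash
python3 - <<'E'
from h import *
from scipy.spatial.transform import Rotation as R
s=robot.read_state();M=R.from_rotvec(s["orientation"]).as_matrix();print(s["t"],s["tool_pos"],M.round(4),s["q"].round(3))
# turn needed to make tool z straight down
z=M[:,2];print("turn",np.cross(z,[0,0,-1]))
for n in("scene","top"): cv2.imwrite(f"pics/{n}1.png",robot.read_camera(n)[:,:,::-1])
E
```

```text
2.1 [ 0.58171577 -0.21268095  0.24045782] [[-0.9391  0.3432 -0.0151]
 [ 0.3433  0.9392 -0.0084]
 [ 0.0113 -0.0131 -0.9999]] [-0.424  0.181  1.351 -0.014  1.62  -1.645]
turn [ 0.00843212 -0.01510392  0.        ]
```

View pics/scene1.png

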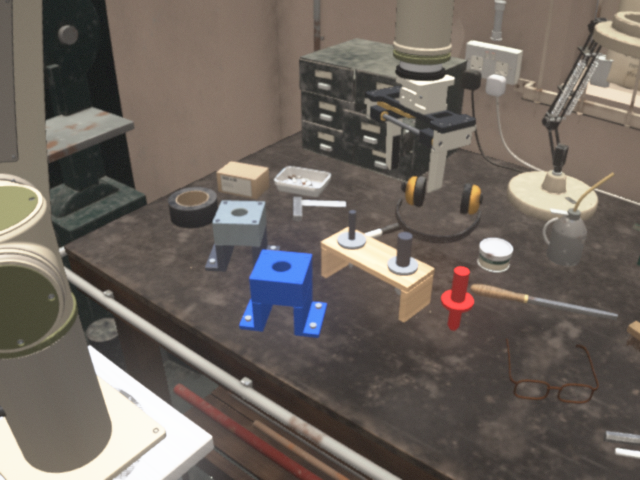

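The scene view shows the fingers at about (430,185), above and behind the drift at (403,250). I'll check that against the projected TCP before going down.

```bash
python3 - <<'E'
from h import *
s=robot.read_state();t=s["tool_pos"];print(s["t"],t,s["q"])
for n in("scene","top"):print(n,proj(n,t),proj(n,[.588,-.205,.148]),proj(n,[.588,-.205,.088]), proj(n,[0,0,0]))
E
python3 - <<'E'
import cv2
b=cv2.imread("pics/scene1.png");cv2.imwrite("pics/c4.png",cv2.resize(b[60:300,330:510],None,fx=2.5,fy=2.5,interpolation=cv2.INTER_CUBIC))
E
```

```text
2.2 [ 0.58121025 -0.21137091  0.24061566] [-0.42253057  0.17846198  1.3537847  -0.01411004  1.61960829 -1.64485534]
scene [409.79283508 191.69034427] [404.76819703 236.26979595] [402.36727161 264.56398424] [ 68.25897612 440.38556544]
top [428.19781538 189.5920278 ] [414.63588248 198.7890689 ] [409.3902942  206.20411904] [292.9201476  522.20785328]
```

View pics/c4.png

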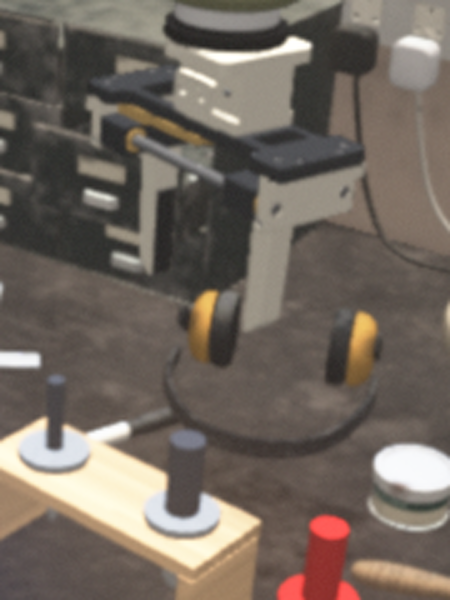

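View pics/top1.png

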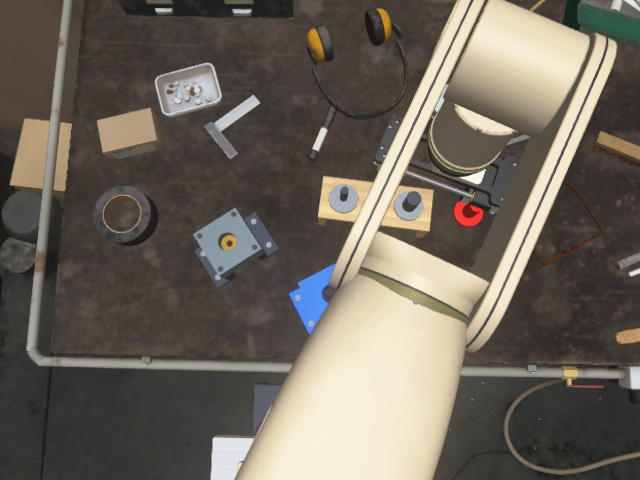

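```bash
python3 - <<'E'
from h import *
import cv2
b=cv2.imread("pics/top1.png");cv2.imwrite("pics/c5.png",cv2.resize(b[90:230,360:540],None,fx=4,fy=4,interpolation=cv2.INTER_CUBIC))
b=cv2.imread("pics/scene1.png");cv2.imwrite("pics/c6.png",cv2.resize(b[75:205,355:485],None,fx=4.5,fy=4.5,interpolation=cv2.INTER_CUBIC))
E
```

```text
(no output)
```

View pics/c5.png

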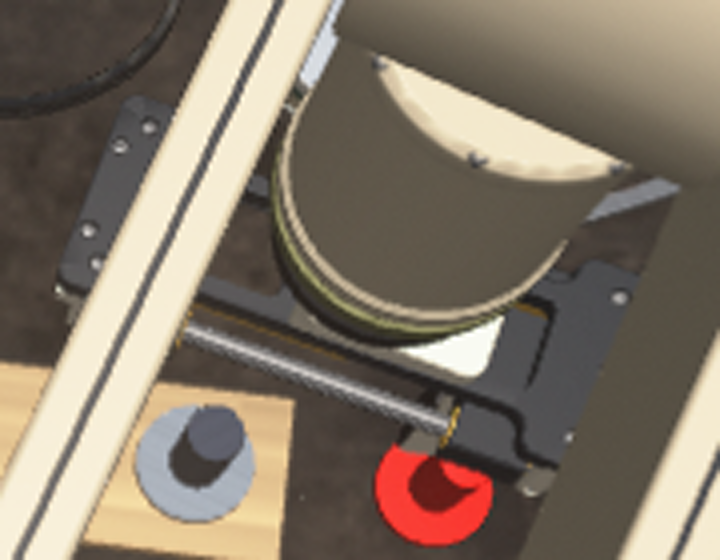

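View pics/c6.png

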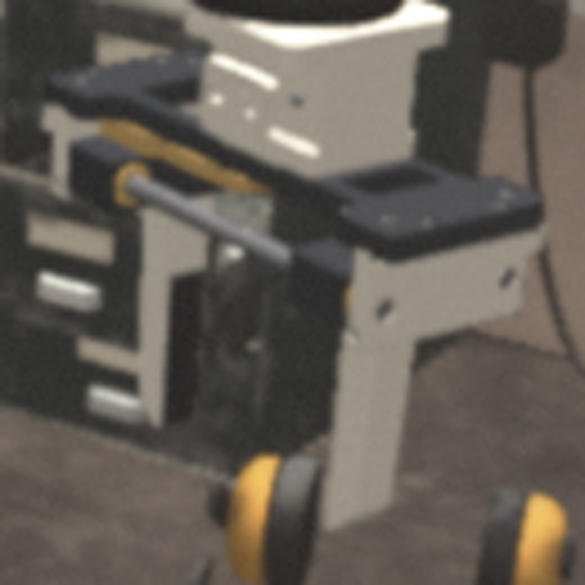

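```bash
python3 - <<'E'
from h import *
np.set_printoptions(precision=4,suppress=True)
for a,b in(((366,93.5),(375,158)),((439,128),(491,206)),((475,120),(519,157))):print(tri(a,b))
s=robot.read_state()
from scipy.spatial.transform import Rotation as R
M=R.from_rotvec(s["orientation"]).as_matrix();t=s["tool_pos"]
print(s["t"])
# body: predicted jaw points; tips of open fingers outer corners
for sy in(-1,1):
  for y in(.0465,.064):
    for x in(-.0075,.0075):
      for z in (0,-.084):
        print(sy,y,x,z,proj("scene",t+M@[x,sy*y,z]).round(1),proj("top",t+M@[x,sy*y,z]).round(1))
E
```

```text
(array([ 0.5853, -0.1142,  0.3871]), [np.float64(0.0005902450626007262), np.float64(0.0005902450626007134)])
(array([ 0.5284, -0.2725,  0.3827]), [np.float64(0.006835123903931512), np.float64(0.006835123903931652)])
(array([ 0.591 , -0.3051,  0.3865]), [np.float64(0.0007099537455246384), np.float64(0.00070995374552469)])
2.2
-1 0.0465 -0.0075 0 [431.6 201.8] [457.6 195.6]
-1 0.0465 -0.0075 -0.084 [436.5 153.4] [471.2 180.8]
-1 0.0465 0.0075 0 [424.5 204.1] [454.5 204.2]
-1 0.0465 0.0075 -0.084 [429.1 155.4] [467.8 190.3]
-1 0.064 -0.0075 0 [438.8 206.2] [468.1 199.4]
-1 0.064 -0.0075 -0.084 [444.1 157.4] [482.8 185.1]
-1 0.064 0.0075 0 [431.7 208.5] [465.  208.1]
-1 0.064 0.0075 -0.084 [436.7 159.4] [479.5 194.6]
1 0.0465 -0.0075 0 [396.1 180.2] [402.2 175.2]
1 0.0465 -0.0075 -0.084 [399.1 134.2] [409.8 158.4]
1 0.0465 0.0075 0 [389.1 182.2] [399.  183.7]
1 0.0465 0.0075 -0.084 [391.9 135.9] [406.3 167.7]
1 0.064 -0.0075 0 [389.9 176.5] [391.8 171.4]
1 0.064 -0.0075 -0.084 [392.6 130.9] [398.4 154.2]
1 0.064 0.0075 0 [383.  178.4] [388.6 179.8]
1 0.064 0.0075 -0.084 [385.4 132.6] [394.8 163.5]
```

The body corners triangulate to a centre of (0.588, -0.210), which agrees with the TCP in xy. The open fingertips, though, show about 15 px (~25 mm) higher than the TCP projects. I'll shut the fingers in the air, with a small alignment, to see whether the tips come down as they close.

send_rows(series=[{"wx": 0.008, "wy": -0.015, "wz": 0, "dx": 0.7, "dy": 0.65, "dz": 0, "fingers": 255}, {"wx": 0, "wy": 0, "wz": 0, "dx": 0, "dy": 0, "dz": 0, "fingers": 255}, {"wx": 0, "wy": 0, "wz": 0, "dx": 0, "dy": 0, "dz": 0, "fingers": 255}, {"wx": 0, "wy": 0, "wz": 0, "dx": 0, "dy": 0, "dz": 0, "fingers": 255}, {"wx": 0, "wy": 0, "wz": 0, "dx": 0, "dy": 0, "dz": 0, "fingers": 255}, {"wx": 0, "wy": 0, "wz": 0, "dx": 0, "dy": 0, "dz": 0, "fingers": 255}, {"wx": 0, "wy": 0, "wz": 0, "dx": 0, "dy": 0, "dz": 0, "fingers": 255}, {"wx": 0, "wy": 0, "wz": 0, "dx": 0, "dy": 0, "dz": 0, "fingers": 255}], newtons=60)

```text
t: 2.87
tool_pos: [0.5888, -0.198, 0.2437]
orientation: [0.534, 3.091, 0.001]
force: [0.3, -0.7, -0.1]
opening: 0.044
```

```bash
python3 - <<'E'
from h import *
from scipy.spatial.transform import Rotation as R
s=robot.read_state();M=R.from_rotvec(s["orientation"]).as_matrix();print(s["t"],s["tool_pos"],M.round(4),s["opening"])
b=robot.read_camera("scene")[:,:,::-1].copy();cv2.imwrite("pics/scene2.png",b)
p=proj("scene",s["tool_pos"]);print(p)
cv2.imwrite("pics/c7.png",cv2.resize(b[75:275,340:490],None,fx=3,fy=3,interpolation=cv2.INTER_CUBIC))
E
```

```text
2.8667 [ 0.58881199 -0.19802893  0.24373863] [[-9.421e-01  3.353e-01  5.300e-03]
 [ 3.353e-01  9.421e-01 -4.000e-04]
 [-5.100e-03  1.400e-03 -1.000e+00]] 0.04395440552228292
[405.43060479 186.05120595]
```

View pics/c7.png

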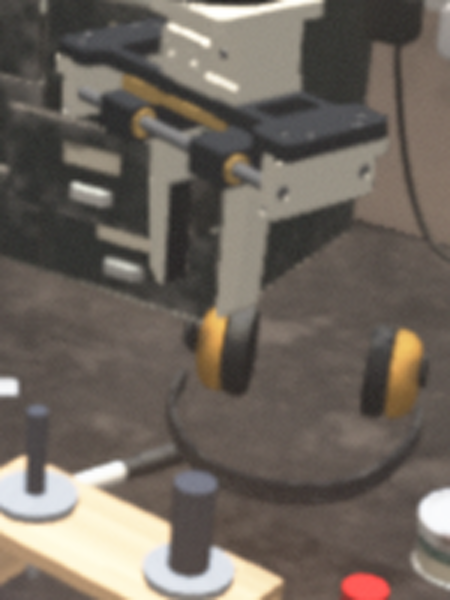

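Now at opening 44 mm the jaws move purely sideways and the tips show at (395,167) and (418,178), while the TCP projects to (405,186). So the tips really look about 24 mm higher than the reported TCP. I'll reopen, descend to a safe intermediate height over the grip and measure there.

send_rows(series=[{"wx": 0, "wy": 0.005, "wz": 0, "dx": 0, "dy": -0.7, "dz": 0, "fingers": 0}, {"wx": 0, "wy": 0, "wz": 0, "dx": 0, "dy": 0, "dz": 0, "fingers": 0}, {"wx": 0, "wy": 0, "wz": 0, "dx": 0, "dy": 0, "dz": 0, "fingers": 0}, {"wx": 0, "wy": 0, "wz": 0, "dx": 0, "dy": 0, "dz": -2, "fingers": 0}, {"wx": 0, "wy": 0, "wz": 0, "dx": 0, "dy": 0, "dz": -2, "fingers": 0}, {"wx": 0, "wy": 0, "wz": 0, "dx": 0, "dy": 0, "dz": -2, "fingers": 0}, {"wx": 0, "wy": 0, "wz": 0, "dx": 0, "dy": 0, "dz": -1.5, "fingers": 0}, {"wx": 0, "wy": 0, "wz": 0, "dx": 0, "dy": 0, "dz": -1.5, "fingers": 0}, {"wx": 0, "wy": 0, "wz": 0, "dx": 0, "dy": 0, "dz": 0, "fingers": 0}, {"wx": 0, "wy": 0, "wz": 0, "dx": 0, "dy": 0, "dz": 0, "fingers": 0}], newtons=60)

```text
t: 3.75
tool_pos: [0.5892, -0.208, 0.1517]
orientation: [0.538, 3.092, -0.002]
force: [-0.2, -0.3, 0.6]
opening: 0.0928
```

```bash
python3 - <<'E'
from h import *
from scipy.spatial.transform import Rotation as R
s=robot.read_state();M=R.from_rotvec(s["orientation"]).as_matrix();t=s["tool_pos"];print(s["t"],t,M[:,2].round(4),s["opening"],s["force"])
b=robot.read_camera("scene")[:,:,::-1].copy();cv2.imwrite("pics/scene3.png",b)
a=robot.read_camera("top")[:,:,::-1].copy();cv2.imwrite("pics/top3.png",a)
p=proj("scene",t);print(p,proj("top",t))
for sy in(-1,1):
  for x in (-.0075,.0075): print(sy,x,proj("scene",t+M@[x,sy*.0465,0]).round(1),proj("scene",t+M@[x,sy*.0465,-.025]).round(1))
cv2.imwrite("pics/c8.png",cv2.resize(b[130:310,330:490],None,fx=3.3,fy=3.3,interpolation=cv2.INTER_CUBIC))
E
```

```text
3.75 [ 0.58916043 -0.20804788  0.1517483 ] [ 0.0024 -0.0019 -1.    ] 0.09280796212628029 [-0.17695799 -0.27774753  0.55908276]
[406.76165645 234.73611472] [416.72438883 197.68357061]
-1 -0.0075 [427.4 245.7] [428.7 233.1]
-1 0.0075 [420.6 248.3] [421.8 235.7]
1 -0.0075 [393.8 222.1] [394.6 210. ]
1 0.0075 [387.2 224.4] [387.9 212.2]
```

View pics/c8.png

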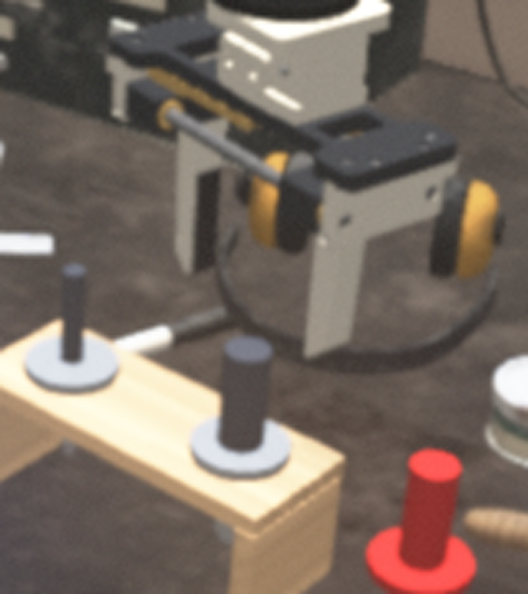

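```bash
python3 - <<'E'
import cv2
a=cv2.imread("pics/top3.png")
cv2.imwrite("pics/c9.png",cv2.resize(a[100:260,340:540],None,fx=3.8,fy=3.8,interpolation=cv2.INTER_CUBIC))
E
```

```text
(no output)
```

View pics/c9.png

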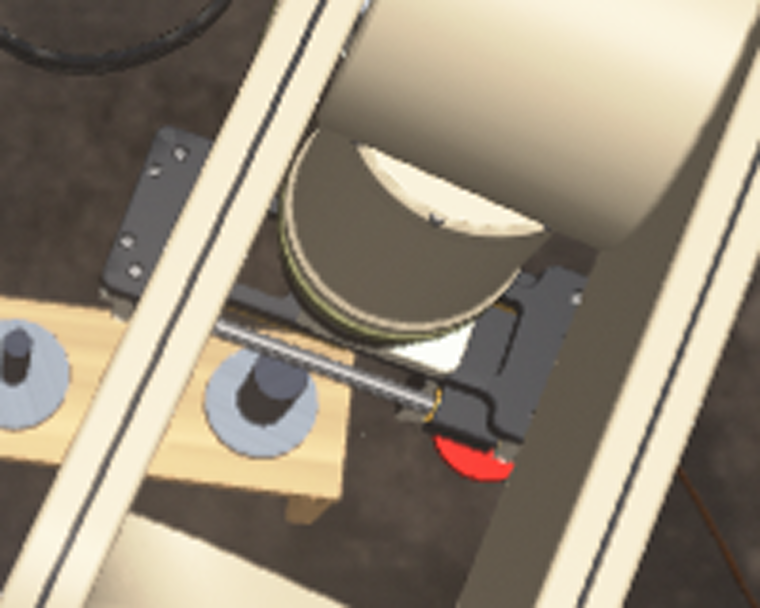

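```bash
python3 - <<'E'
from h import *
np.set_printoptions(precision=4,suppress=True)
p=[tri(a,b) for a,b in(((364.0,142.5),(367.6,176)),((468,171.5),(495,173.7)),((435.5,183),(473,218)))]
for q in p:print(q)
print("centre",(p[0][0]+p[1][0])/2, "widths",np.linalg.norm(p[0][0]-p[1][0]),np.linalg.norm(p[2][0]-p[1][0]),robot.read_state()["tool_pos"])
# finger tip mid: left/right inner-front corners
m=(np.array([386,211.8])+np.array([422.4,238.2]))/2
for z in(.152,.17,.177):print(z,plane("scene",m,z))
E
```

```text
(array([ 0.5858, -0.1119,  0.2999]), [np.float64(0.0015604398001951827), np.float64(0.0015604398001952992)])
(array([ 0.5938, -0.3016,  0.2995]), [np.float64(0.002333595304566296), np.float64(0.0023335953045663864)])
(array([ 0.5307, -0.2735,  0.2941]), [np.float64(0.007846784071270065), np.float64(0.00784678407127012)])
centre [ 0.5898 -0.2067  0.2997] widths 0.18986463228085645 0.06930365936875132 [ 0.5894 -0.2081  0.1523]
0.152 [ 0.6143 -0.1873  0.152 ]
0.17 [ 0.5877 -0.2022  0.17  ]
0.177 [ 0.5774 -0.208   0.177 ]
```

By triangulated corners, the body centre is (0.590, -0.207) and 190 mm wide (188 given), so xy is confirmed. The visible tips sit about 22 mm above the reported TCP. A TCP height of about 0.094 works under both readings: the tips clear the collar and the pads are on the grip. I'll descend there and close.

send_rows(series=[{"wx": 0, "wy": 0, "wz": 0, "dx": -0.1, "dy": 0.2, "dz": -1.5, "fingers": 0}, {"wx": 0, "wy": 0, "wz": 0, "dx": 0, "dy": 0, "dz": -1.5, "fingers": 0}, {"wx": 0, "wy": 0, "wz": 0, "dx": 0, "dy": 0, "dz": -1.5, "fingers": 0}, {"wx": 0, "wy": 0, "wz": 0, "dx": 0, "dy": 0, "dz": -1.1, "fingers": 0}, {"wx": 0, "wy": 0, "wz": 0, "dx": 0, "dy": 0, "dz": 0, "fingers": 0}, {"wx": 0, "wy": 0, "wz": 0, "dx": 0, "dy": 0, "dz": 0, "fingers": 0}], newtons=60)

```text
t: 4.35
tool_pos: [0.5939, -0.2086, 0.1044]
orientation: [0.536, 3.078, -0.008]
force: [-0.9, 0.1, 0.2]
opening: 0.0931
```

```bash
python3 - <<'E'
from h import *
from scipy.spatial.transform import Rotation as R
s=robot.read_state();M=R.from_rotvec(s["orientation"]).as_matrix();t=s["tool_pos"];print(s["t"],t,M[:,2].round(4),s["opening"],s["force"])
b=robot.read_camera("scene")[:,:,::-1].copy();cv2.imwrite("pics/scene4.png",b)
for sy in(-1,1):
  for x in (-.0075,.0075): print(sy,x,proj("scene",t+M@[x,sy*.0465,0]).round(1),proj("scene",t+M@[x,sy*.0465,-.022]).round(1))
cv2.imwrite("pics/c10.png",cv2.resize(b[150:310,330:490],None,fx=3.6,fy=3.6,interpolation=cv2.INTER_CUBIC))
E
```

```text
4.35 [ 0.5939217  -0.20864638  0.10444282] [ 0.0163 -0.008  -0.9998] 0.09306608412007253 [-0.92381019  0.10774154  0.17771198]
-1 -0.0075 [426.5 267.4] [427.5 257. ]
-1 0.0075 [419.9 270.2] [420.8 259.7]
1 -0.0075 [393.9 243.2] [394.5 233.1]
1 0.0075 [387.4 245.6] [387.9 235.5]
```

View pics/c10.png

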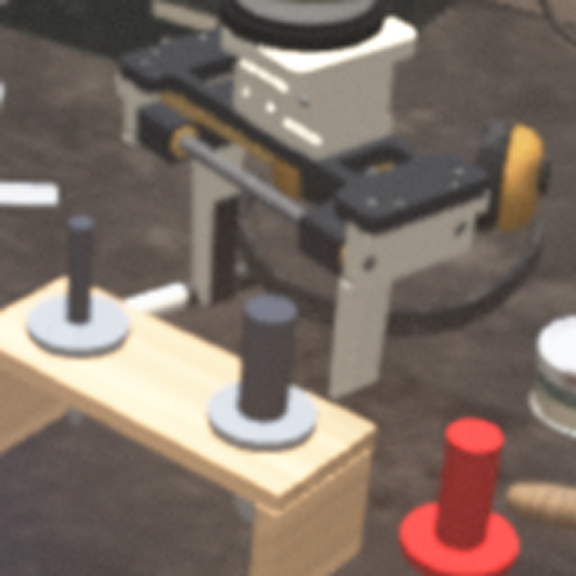

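send_rows(series=[{"wx": 0.008, "wy": 0.016, "wz": 0, "dx": -0.3, "dy": 0.15, "dz": -0.5, "fingers": 0}, {"wx": 0, "wy": 0, "wz": 0, "dx": -0.2, "dy": 0.1, "dz": -0.4, "fingers": 0}, {"wx": 0, "wy": 0, "wz": 0, "dx": 0, "dy": 0, "dz": 0, "fingers": 0}, {"wx": 0, "wy": 0, "wz": 0, "dx": 0, "dy": 0, "dz": 0, "fingers": 0}], newtons=60)

```text
t: 4.73
tool_pos: [0.5903, -0.2068, 0.0983]
orientation: [0.538, 3.092, -0.001]
force: [-0.4, -0.5, -0.2]
opening: 0.093
```

```bash
cat > st.py <<'E'
from h import *
from scipy.spatial.transform import Rotation as R
s=robot.read_state();M=R.from_rotvec(s["orientation"]).as_matrix();z=M[:,2]
print(s["t"],s["tool_pos"].round(4),"turn",np.cross(z,[0,0,-1]).round(4),s["opening"],s["force"].round(2),s["wrist_torque"].round(2),"dq",np.abs(s["dq"]).max())
E
python3 st.py
```

```text
4.7333 [ 0.5903 -0.2068  0.0983] turn [0.001  0.0029 0.    ] 0.09299574734761429 [-0.43 -0.52 -0.2 ] [-0.03  0.03 -0.02] dq 0.005644130809887017
```

send_rows(series=[{"wx": 0, "wy": 0.003, "wz": 0, "dx": -0.2, "dy": 0.15, "dz": -0.4, "fingers": 0}, {"wx": 0, "wy": 0, "wz": 0, "dx": 0, "dy": 0, "dz": 0, "fingers": 255}, {"wx": 0, "wy": 0, "wz": 0, "dx": 0, "dy": 0, "dz": 0, "fingers": 255}, {"wx": 0, "wy": 0, "wz": 0, "dx": 0, "dy": 0, "dz": 0, "fingers": 255}, {"wx": 0, "wy": 0, "wz": 0, "dx": 0, "dy": 0, "dz": 0, "fingers": 255}, {"wx": 0, "wy": 0, "wz": 0, "dx": 0, "dy": 0, "dz": 0, "fingers": 255}, {"wx": 0, "wy": 0, "wz": 0, "dx": 0, "dy": 0, "dz": 0, "fingers": 255}, {"wx": 0, "wy": 0, "wz": 0, "dx": 0, "dy": 0, "dz": 0, "fingers": 255}, {"wx": 0, "wy": 0, "wz": 0, "dx": 0, "dy": 0, "dz": 0, "fingers": 255}, {"wx": 0, "wy": 0, "wz": 0, "dx": 0, "dy": 0, "dz": 0, "fingers": 255}, {"wx": 0, "wy": 0, "wz": 0, "dx": 0, "dy": 0, "dz": 0, "fingers": 255}, {"wx": 0, "wy": 0, "wz": 0, "dx": 0, "dy": 0, "dz": 0, "fingers": 255}], newtons=60)

```text
t: 5.73
tool_pos: [0.5887, -0.2051, 0.0949]
orientation: [0.539, 3.094, -0.002]
force: [0.3, 0.5, -2.9]
opening: 0.0249
```

```bash
python3 st.py; python3 - <<'E'
from h import *
b=robot.read_camera("scene")[:,:,::-1].copy();cv2.imwrite("pics/scene5.png",b)
cv2.imwrite("pics/c11.png",cv2.resize(b[150:310,330:490],None,fx=3.6,fy=3.6,interpolation=cv2.INTER_CUBIC))
E
```

```text
5.7333 [ 0.5887 -0.2051  0.0949] turn [0.0014 0.0011 0.    ] 0.024867904719645787 [ 0.26  0.48 -2.93] [ 0.04 -0.04  0.02] dq 0.007096781605957861
```

View pics/c11.png

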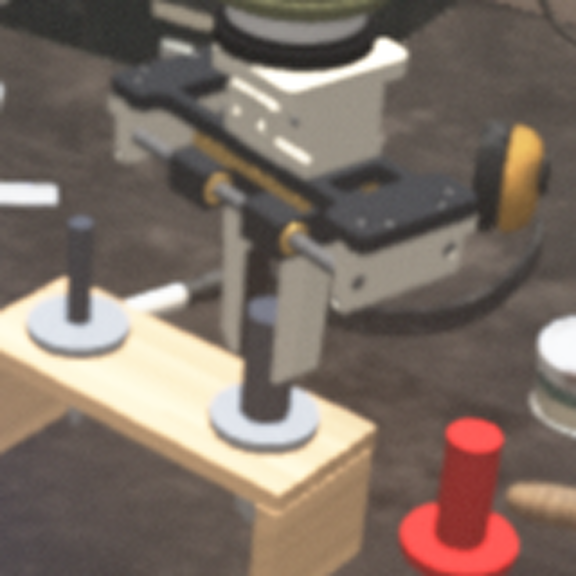

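The grip is on: opening 24.9 mm on the 26 mm grip, both fingers around the stout grip at (403,240), and the wrist feels about 3 N of weight. Lifting straight up.

send_rows(series=[{"wx": 0, "wy": 0, "wz": 0, "dx": 0, "dy": 0, "dz": 0.8, "fingers": 255}, {"wx": 0, "wy": 0, "wz": 0, "dx": 0, "dy": 0, "dz": 1.2, "fingers": 255}, {"wx": 0, "wy": 0, "wz": 0, "dx": 0, "dy": 0, "dz": 1.5, "fingers": 255}, {"wx": 0, "wy": 0, "wz": 0, "dx": 0, "dy": 0, "dz": 1.5, "fingers": 255}, {"wx": 0, "wy": 0, "wz": 0, "dx": 0, "dy": 0, "dz": 1.5, "fingers": 255}, {"wx": 0, "wy": 0, "wz": 0, "dx": 0, "dy": 0, "dz": 1.5, "fingers": 255}, {"wx": 0, "wy": 0, "wz": 0, "dx": 0, "dy": 0, "dz": 1.5, "fingers": 255}, {"wx": 0, "wy": 0, "wz": 0, "dx": 0, "dy": 0, "dz": 1.5, "fingers": 255}, {"wx": 0, "wy": 0, "wz": 0, "dx": 0, "dy": 0, "dz": 1.5, "fingers": 255}, {"wx": 0, "wy": 0, "wz": 0, "dx": 0, "dy": 0, "dz": 1, "fingers": 255}, {"wx": 0, "wy": 0, "wz": 0, "dx": 0, "dy": 0, "dz": 0, "fingers": 255}, {"wx": 0, "wy": 0, "wz": 0, "dx": 0, "dy": 0, "dz": 0, "fingers": 255}], newtons=60)

```text
t: 6.78
tool_pos: [0.585, -0.2047, 0.2427]
orientation: [-0.539, -3.093, 0.003]
force: [-0.5, 0.3, -3.3]
opening: 0.025
```

```bash
python3 st.py; python3 - <<'E'
from h import *
b=robot.read_camera("scene")[:,:,::-1].copy();cv2.imwrite("pics/scene6.png",b)
cv2.imwrite("pics/c12.png",cv2.resize(b[80:310,300:500],None,fx=2.6,fy=2.6,interpolation=cv2.INTER_CUBIC))
E
```

```text
6.7833 [ 0.585  -0.2047  0.2427] turn [ 0.0017 -0.0023  0.    ] 0.02502954524577412 [-0.5   0.32 -3.29] [ 0.03 -0.    0.02] dq 0.021404470604572182
```

View pics/c12.png

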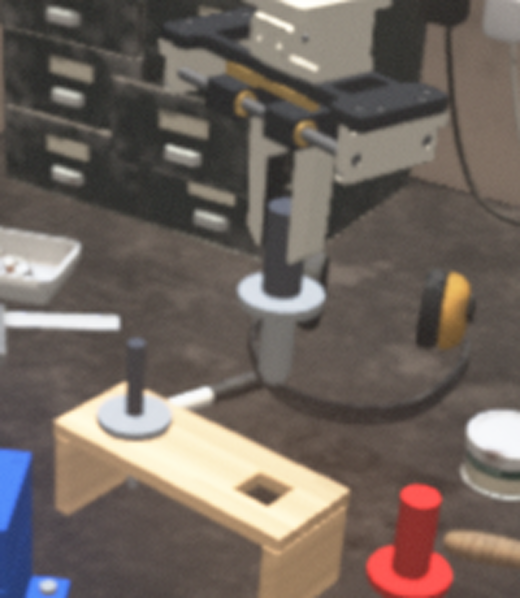

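The drift is lifted clear and hangs upright at (409,195), with the slim drift still in the rack. Moving over the housing.

send_rows(series=[{"wx": 0, "wy": 0, "wz": 0, "dx": -0.4, "dy": 1.6, "dz": 0, "fingers": 255}, {"wx": 0, "wy": 0, "wz": 0, "dx": -0.6, "dy": 2.6, "dz": 0, "fingers": 255}, {"wx": 0, "wy": 0, "wz": 0, "dx": -0.7, "dy": 3, "dz": 0, "fingers": 255}, {"wx": 0, "wy": 0, "wz": 0, "dx": -0.7, "dy": 3, "dz": 0, "fingers": 255}, {"wx": 0, "wy": 0, "wz": 0, "dx": -0.7, "dy": 3, "dz": 0, "fingers": 255}, {"wx": 0, "wy": 0, "wz": 0, "dx": -0.7, "dy": 3, "dz": 0, "fingers": 255}, {"wx": 0, "wy": 0, "wz": 0, "dx": -0.7, "dy": 3, "dz": 0, "fingers": 255}, {"wx": 0, "wy": 0, "wz": 0, "dx": -0.7, "dy": 3, "dz": 0, "fingers": 255}, {"wx": 0, "wy": 0, "wz": 0, "dx": -0.7, "dy": 3, "dz": 0, "fingers": 255}, {"wx": 0, "wy": 0, "wz": 0, "dx": -0.7, "dy": 3, "dz": 0, "fingers": 255}, {"wx": 0, "wy": 0, "wz": 0, "dx": -0.5, "dy": 2.4, "dz": 0, "fingers": 255}, {"wx": 0, "wy": 0, "wz": 0, "dx": -0.3, "dy": 1.2, "dz": 0, "fingers": 255}, {"wx": 0, "wy": 0, "wz": 0, "dx": 0, "dy": 0, "dz": 0, "fingers": 255}, {"wx": 0, "wy": 0, "wz": 0, "dx": 0, "dy": 0, "dz": 0, "fingers": 255}, {"wx": 0, "wy": 0, "wz": 0, "dx": 0, "dy": 0, "dz": 0, "fingers": 255}], newtons=60)

```text
t: 8.08
tool_pos: [0.4948, 0.1255, 0.2223]
orientation: [-0.539, -3.064, 0.009]
force: [0.4, 0.3, -1.5]
opening: 0.0251
```

```bash
python3 st.py
```

```text
8.0833 [0.4948 0.1255 0.2223] turn [ 0.0005 -0.0306  0.    ] 0.025076266072320556 [ 0.39  0.3  -1.51] [-0.01 -0.03 -0.01] dq 0.013372975161005963
```

send_rows(series=[{"wx": 0, "wy": -0.015, "wz": 0, "dx": 0.9, "dy": 0.1, "dz": 0.3, "fingers": 255}, {"wx": 0, "wy": -0.015, "wz": 0, "dx": 0.7, "dy": 0.1, "dz": 0, "fingers": 255}, {"wx": 0, "wy": 0, "wz": 0, "dx": 0, "dy": 0, "dz": 0, "fingers": 255}, {"wx": 0, "wy": 0, "wz": 0, "dx": 0, "dy": 0, "dz": 0, "fingers": 255}, {"wx": 0, "wy": 0, "wz": 0, "dx": 0, "dy": 0, "dz": 0, "fingers": 255}], newtons=60)

```text
t: 8.5
tool_pos: [0.5136, 0.1236, 0.2246]
orientation: [0.552, 3.091, -0.002]
force: [0.1, -0.7, -2.4]
opening: 0.0251
```

```bash
python3 st.py; python3 - <<'E'
from h import *
b=robot.read_camera("scene")[:,:,::-1].copy();cv2.imwrite("pics/scene7.png",b)
a=robot.read_camera("top")[:,:,::-1].copy();cv2.imwrite("pics/top7.png",a)
cv2.imwrite("pics/c13.png",cv2.resize(b[90:260,180:320],None,fx=4,fy=3.5,interpolation=cv2.INTER_CUBIC))
cv2.imwrite("pics/c14.png",cv2.resize(a[180:300,170:330],None,fx=4,fy=4,interpolation=cv2.INTER_CUBIC))
E
```

```text
8.5 [0.5136 0.1236 0.2246] turn [0.0018 0.0017 0.    ] 0.02505830598903542 [ 0.07 -0.66 -2.44] [ 0.04 -0.03 -0.01] dq 0.012372376276246856
```

View pics/c13.png

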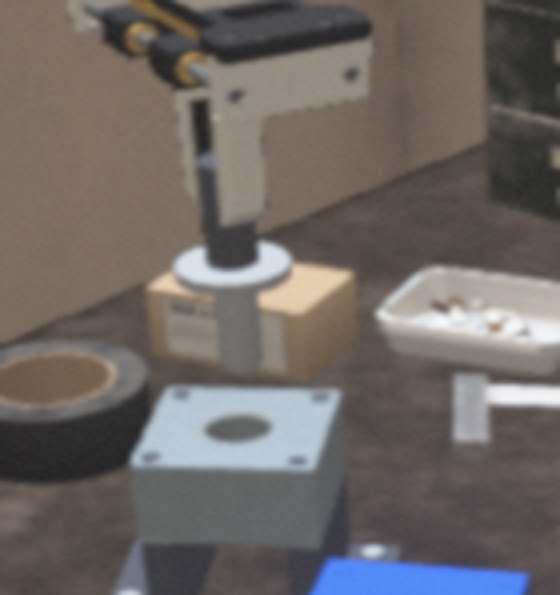

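View pics/c14.png

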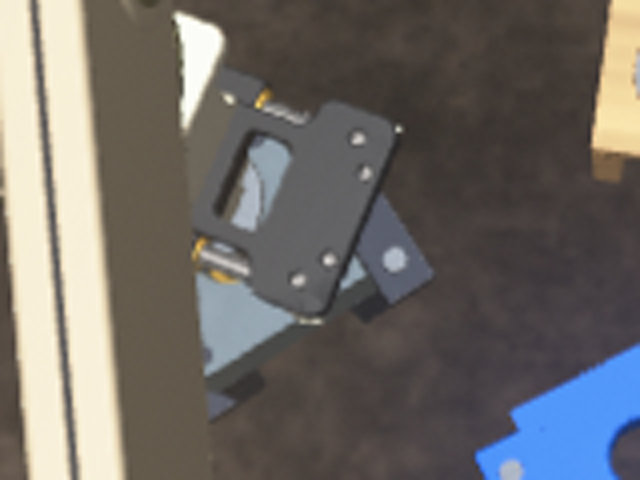

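```bash
python3 - <<'E'
from h import *
np.set_printoptions(precision=4,suppress=True)
b=cv2.imread("pics/scene7.png");x0,y0,x1,y1=218,150,260,182;s=4
g=cv2.cvtColor(cv2.resize(b[y0:y1,x0:x1],None,fx=s,fy=s,interpolation=cv2.INTER_CUBIC),cv2.COLOR_BGR2HSV)
m=((g[...,2]>150)&(g[...,1]<45)&(g[...,0]>80)).astype(np.uint8)
m=cv2.morphologyEx(m,cv2.MORPH_OPEN,np.ones((5,5)))
cs,_=cv2.findContours(m,cv2.RETR_EXTERNAL,cv2.CHAIN_APPROX_NONE);c=max(cs,key=cv2.contourArea)
e=cv2.fitEllipse(cv2.convexHull(c));ct=(np.array(e[0])+.5)/s-.5+[x0,y0];print(ct,np.array(e[1])/s,e[2])
for z in(.21,.214,.218,.222):print(z,plane("scene",ct,z))
print("tip",[plane("scene",(240,195),z) for z in(.152,)])
t=robot.read_state()["tool_pos"]
print("proj collar if at bore",proj("scene",[.511,.1276,.218]),"collar at tcp",proj("scene",[t[0],t[1],.218]),"tip at tcp",proj("scene",[t[0],t[1],.152]))
v=cv2.resize(b[y0-10:y1+30,x0-10:x1+10],None,fx=8,fy=8,interpolation=cv2.INTER_CUBIC);cv2.imwrite("pics/c15.png",v[:600])
E
```

```text
[237.5773 164.8   ] [13.3715 29.695 ] 85.92204284667969
0.21 [0.5258 0.1361 0.21  ]
0.214 [0.52   0.1298 0.214 ]
0.218 [0.5141 0.1236 0.218 ]
0.222 [0.5082 0.1173 0.222 ]
tip [array([0.5157, 0.1253, 0.152 ])]
proj collar if at bore [234.915  164.8097] collar at tcp [237.2402 164.8811] tip at tcp [239.7571 195.6522]
```

View pics/c15.png

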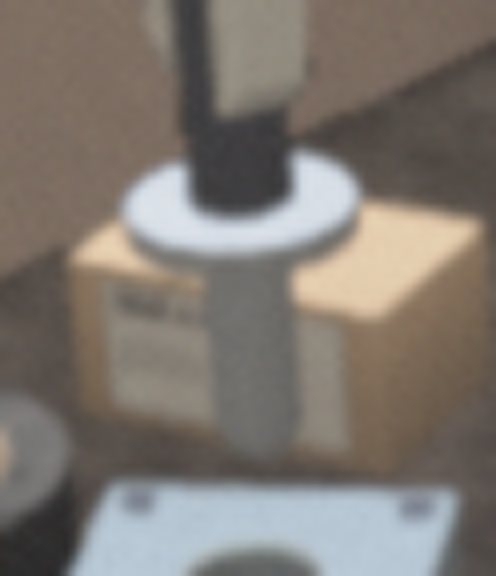

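The collar centre measures (0.5141, 0.1236) against the TCP at (0.5136, 0.1236), so the drift is centred in the hand and upright. Correcting to the bore at (0.511, 0.1276).

send_rows(series=[{"wx": 0.002, "wy": 0.002, "wz": 0, "dx": -0.25, "dy": 0.35, "dz": 0, "fingers": 255}, {"wx": 0, "wy": 0, "wz": 0, "dx": 0, "dy": 0, "dz": 0, "fingers": 255}, {"wx": 0, "wy": 0, "wz": 0, "dx": 0, "dy": 0, "dz": -0.6, "fingers": 255}, {"wx": 0, "wy": 0, "wz": 0, "dx": 0, "dy": 0, "dz": -0.6, "fingers": 255}, {"wx": 0, "wy": 0, "wz": 0, "dx": 0, "dy": 0, "dz": -0.6, "fingers": 255}, {"wx": 0, "wy": 0, "wz": 0, "dx": 0, "dy": 0, "dz": -0.6, "fingers": 255}, {"wx": 0, "wy": 0, "wz": 0, "dx": 0, "dy": 0, "dz": 0, "fingers": 255}, {"wx": 0, "wy": 0, "wz": 0, "dx": 0, "dy": 0, "dz": 0, "fingers": 255}, {"wx": 0, "wy": 0, "wz": 0, "dx": 0, "dy": 0, "dz": 0, "fingers": 255}], newtons=60)

```text
t: 9.35
tool_pos: [0.5095, 0.1276, 0.1967]
orientation: [-0.551, -3.09, 0.001]
force: [-0.7, -0.5, -1.5]
opening: 0.0252
```

```bash
python3 st.py; python3 - <<'E'
from h import *
b=robot.read_camera("scene")[:,:,::-1].copy();cv2.imwrite("pics/scene8.png",b)
cv2.imwrite("pics/c16.png",cv2.resize(b[130:250,190:290],None,fx=5,fy=5,interpolation=cv2.INTER_CUBIC))
E
```

```text
9.35 [0.5095 0.1276 0.1967] turn [-0.0002 -0.003  -0.    ] 0.02524920233277525 [-0.71 -0.46 -1.54] [0.01 0.   0.01] dq 0.0024605181278953303
```

View pics/c16.png

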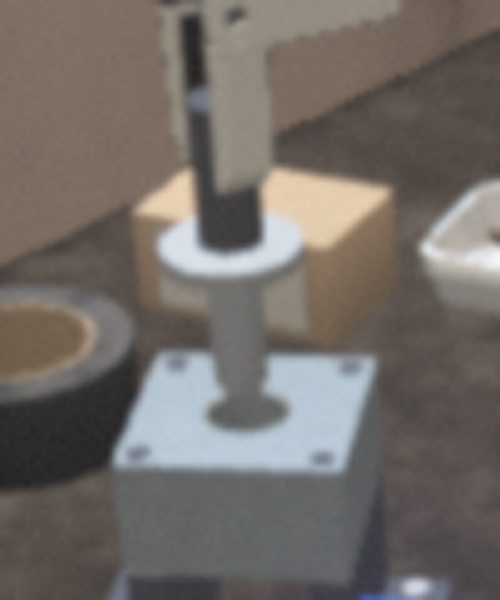

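The tip is just above the mouth, within about 1.5 mm of its centre. I'll nudge x and enter the bore.

send_rows(series=[{"wx": 0, "wy": -0.003, "wz": 0, "dx": 0.15, "dy": 0, "dz": 0, "fingers": 255}, {"wx": 0, "wy": 0, "wz": 0, "dx": 0, "dy": 0, "dz": -0.6, "fingers": 255}, {"wx": 0, "wy": 0, "wz": 0, "dx": 0, "dy": 0, "dz": -0.6, "fingers": 255}, {"wx": 0, "wy": 0, "wz": 0, "dx": 0, "dy": 0, "dz": -0.6, "fingers": 255}, {"wx": 0, "wy": 0, "wz": 0, "dx": 0, "dy": 0, "dz": -0.6, "fingers": 255}, {"wx": 0, "wy": 0, "wz": 0, "dx": 0, "dy": 0, "dz": 0, "fingers": 255}, {"wx": 0, "wy": 0, "wz": 0, "dx": 0, "dy": 0, "dz": 0, "fingers": 255}], newtons=60)

```text
t: 9.98
tool_pos: [0.5116, 0.1276, 0.1708]
orientation: [0.551, 3.091, 0.001]
force: [-0.6, -0.4, -1.7]
opening: 0.0252
```

```bash
python3 st.py
```

```text
9.9833 [0.5116 0.1276 0.1708] turn [-0.0004  0.0017  0.    ] 0.02518186350992567 [-0.61 -0.41 -1.67] [-0.    0.05  0.03] dq 0.01830420849709075
```

send_rows(series=[{"wx": 0, "wy": 0, "wz": 0, "dx": 0, "dy": 0, "dz": -0.5, "fingers": 255}, {"wx": 0, "wy": 0, "wz": 0, "dx": 0, "dy": 0, "dz": -0.5, "fingers": 255}, {"wx": 0, "wy": 0, "wz": 0, "dx": 0, "dy": 0, "dz": -0.5, "fingers": 255}, {"wx": 0, "wy": 0, "wz": 0, "dx": 0, "dy": 0, "dz": -0.5, "fingers": 255}], newtons=60)

```text
t: 10.32
tool_pos: [0.5142, 0.1274, 0.154]
orientation: [0.55, 3.085, 0.003]
force: [-6.3, -3.0, 18.9]
opening: 0.025
```

```bash
python3 st.py
```

```text
10.3167 [0.5142 0.1274 0.154 ] turn [-0.0003  0.0083  0.    ] 0.02499641870036355 [-6.31 -2.96 18.93] [-0.77  1.6   0.02] dq 0.09899063072834056
```

The bush contact is where expected and it resists at about 19 N. Continuing the drive with a small x and tilt correction.

send_rows(series=[{"wx": 0, "wy": 0.004, "wz": 0, "dx": -0.1, "dy": 0, "dz": -0.5, "fingers": 255}, {"wx": 0, "wy": 0.004, "wz": 0, "dx": -0.1, "dy": 0, "dz": -0.5, "fingers": 255}, {"wx": 0, "wy": 0, "wz": 0, "dx": -0.1, "dy": 0, "dz": -0.5, "fingers": 255}], newtons=60)

```text
t: 10.57
tool_pos: [0.5149, 0.1273, 0.1476]
orientation: [0.55, 3.083, 0.003]
force: [-6.6, -2.0, 18.5]
opening: 0.0248
```

```bash
python3 st.py
```

```text
10.5667 [0.5149 0.1273 0.1476] turn [-0.0003  0.0104  0.    ] 0.024803817438837417 [-6.62 -1.96 18.48] [-0.43  1.94 -0.  ] dq 0.08603606493548113
```

send_rows(series=[{"wx": 0, "wy": 0.008, "wz": 0, "dx": -0.3, "dy": 0, "dz": -0.6, "fingers": 255}, {"wx": 0, "wy": 0.006, "wz": 0, "dx": -0.3, "dy": 0, "dz": -0.6, "fingers": 255}, {"wx": 0, "wy": 0.004, "wz": 0, "dx": -0.2, "dy": 0, "dz": -0.6, "fingers": 255}, {"wx": 0, "wy": 0.004, "wz": 0, "dx": -0.2, "dy": 0, "dz": -0.6, "fingers": 255}], newtons=60)

```text
t: 10.9
tool_pos: [0.5094, 0.1279, 0.1295]
orientation: [-0.552, -3.093, -0.003]
force: [0.8, 13.9, 53.5]
opening: 0.0248
```

```bash
python3 st.py
```

```text
10.9 [0.5094 0.1279 0.1295] turn [-0.0022  0.0003  0.    ] 0.024799662931778575 [ 0.8  13.93 53.46] [ 3.52 -1.47  0.15] dq 0.13943084542048953
```

The force is 53 N at TCP z 0.1295, which is the height predicted for the collar seating. Easing off and looking.

send_rows(series=[{"wx": 0, "wy": 0, "wz": 0, "dx": 0, "dy": 0, "dz": 0.05, "fingers": 255}, {"wx": 0, "wy": 0, "wz": 0, "dx": 0, "dy": 0, "dz": 0, "fingers": 255}, {"wx": 0, "wy": 0, "wz": 0, "dx": 0, "dy": 0, "dz": 0, "fingers": 255}], newtons=60)

```text
t: 11.15
tool_pos: [0.5096, 0.1282, 0.1295]
orientation: [0.552, 3.092, 0.004]
force: [-1.7, -0.2, 3.7]
opening: 0.025
```

```bash
python3 st.py; python3 - <<'E'
from h import *
b=robot.read_camera("scene")[:,:,::-1].copy();cv2.imwrite("pics/scene9.png",b)
cv2.imwrite("pics/c17.png",cv2.resize(b[150:280,180:300],None,fx=4.5,fy=4.5,interpolation=cv2.INTER_CUBIC))
E
```

```text
11.15 [0.5096 0.1282 0.1295] turn [-0.0027  0.0009  0.    ] 0.024978155807009853 [-1.68 -0.16  3.73] [0.02 0.25 0.04] dq 0.0036745010526323062
```

View pics/c17.png

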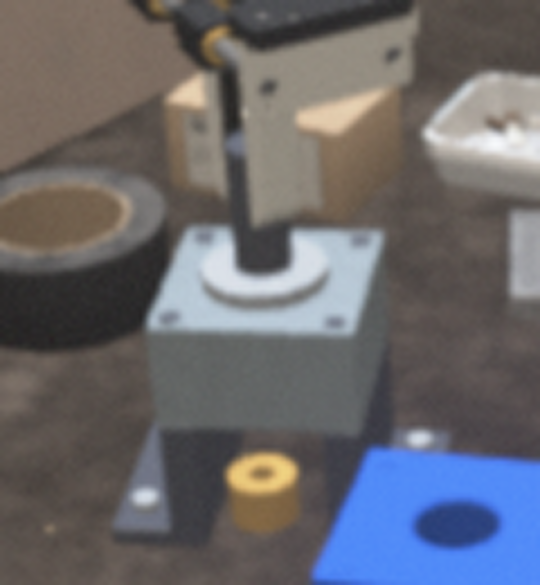

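The bush lies on the bench under the block at (238,259), and the collar is flat on the housing at (238,208). Letting go and rising straight up.

send_rows(series=[{"wx": 0, "wy": 0, "wz": 0, "dx": 0, "dy": 0, "dz": 0, "fingers": 0}, {"wx": 0, "wy": 0, "wz": 0, "dx": 0, "dy": 0, "dz": 0, "fingers": 0}, {"wx": 0, "wy": 0, "wz": 0, "dx": 0, "dy": 0, "dz": 0, "fingers": 0}, {"wx": 0, "wy": 0, "wz": 0, "dx": 0, "dy": 0, "dz": 0, "fingers": 0}, {"wx": 0, "wy": 0, "wz": 0, "dx": 0, "dy": 0, "dz": 0, "fingers": 0}, {"wx": 0, "wy": 0, "wz": 0, "dx": 0, "dy": 0, "dz": 0, "fingers": 0}, {"wx": 0, "wy": 0, "wz": 0, "dx": 0, "dy": 0, "dz": 1, "fingers": 0}, {"wx": 0, "wy": 0, "wz": 0, "dx": 0, "dy": 0, "dz": 2, "fingers": 0}, {"wx": 0, "wy": 0, "wz": 0, "dx": 0, "dy": 0, "dz": 2, "fingers": 0}, {"wx": 0, "wy": 0, "wz": 0, "dx": 0, "dy": 0, "dz": 2, "fingers": 0}, {"wx": 0, "wy": 0, "wz": 0, "dx": 0, "dy": 0, "dz": 2, "fingers": 0}, {"wx": 0, "wy": 0, "wz": 0, "dx": 0, "dy": 0, "dz": 2, "fingers": 0}, {"wx": 0, "wy": 0, "wz": 0, "dx": 0, "dy": 0, "dz": 2, "fingers": 0}, {"wx": 0, "wy": 0, "wz": 0, "dx": 0, "dy": 0, "dz": 0, "fingers": 0}, {"wx": 0, "wy": 0, "wz": 0, "dx": 0, "dy": 0, "dz": 0, "fingers": 0}], newtons=60)

```text
t: 12.45
tool_pos: [0.5059, 0.1275, 0.2673]
orientation: [-0.551, -3.089, -0.002]
force: [0.1, -0.1, 0.1]
opening: 0.0928
```

```bash
python3 st.py; python3 - <<'E'
from h import *
b=robot.read_camera("scene")[:,:,::-1].copy();cv2.imwrite("pics/scene10.png",b)
cv2.imwrite("pics/c18.png",cv2.resize(b[90:290,170:430],None,fx=3,fy=3,interpolation=cv2.INTER_CUBIC))
x0,y0,x1,y1=215,185,265,225;s=4
print("expect collar centre",proj("scene",[.511,.1276,.123]),"grip top",proj("scene",[.511,.1276,.183]))
E
```

```text
12.45 [0.5059 0.1275 0.2673] turn [-0.0019 -0.0032 -0.    ] 0.09277789933006171 [ 0.07 -0.14  0.08] [-0.05  0.01 -0.  ] dq 0.04996169299676734
expect collar centre [238.60593803 208.54449813] grip top [236.29323254 181.33327141]
```

View pics/c18.png

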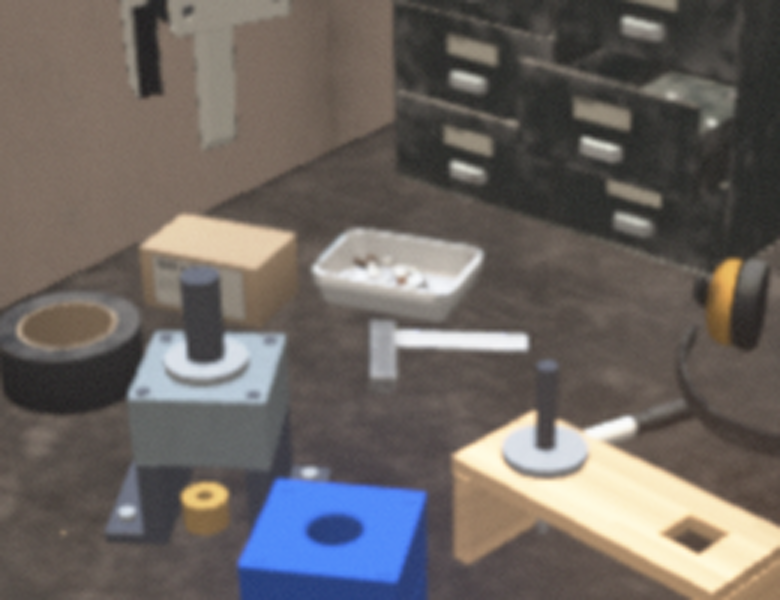

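The drift stands upright in the bore: collar at (238.7,209) against (238.6,208.5) expected, grip top at (236.7,181.7) against (236.3,181.3). The bush is on the bench below at (238,259), the slim drift is untouched, and the gripper is clear with zero force. Handing in.

```bash
python3 -c "
from plant import robot
print(robot.close_job())"
```

```text
the job is handed in; nothing more can be done
None
```

I took the stout drift out of the rack and pushed it down the grey housing's bore until its collar sat on the top face. The bush was driven out underneath, and I let go and handed the job in at about 12.5 s; no verdict is reported.

- **Bush:** it slid at about 19 N and lies on the bench below the block in the last picture.
- **Stout drift:** the collar and grip top are within 1 px of where an upright, seated drift should appear. The collar landed at the predicted height.
- **Everything else:** the slim drift is still in the rack, and neither the red nor the blue look-alike was touched. The gripper was open, well clear and reading zero force at hand-in.

**Check that disagreed:** in the pictures the fingertips sat about 22–25 mm above the reported TCP (the tool point). I chose a grasp height that worked under either reading, so it did no harm.

**Force peaks:** the wrist force reached about 53 N as the collar seated, under the 120 N limit. The drift also leaned on the bore wall with about 7 N during the push, which I corrected.

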